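Fit the detector carriage on the arc goniometer

ROBOT

A 6-joint arm with a two-finger parallel gripper is mounted at the origin on the work surface. World frame = base frame: x ahead of the robot, y to its left, z up, the work surface at z = 0. Lengths are in m, angles in rad, forces in N, time in s.
With the tool pointing down it reaches from about 0.35 to 0.975 m from the base axis. Payload 4.9 kg.
Tool frame: the origin (TCP) lies at the very end of the fingers, on their centre line; the grasp point (between the pads) lies 19 mm behind it; z points along the fingers, y is the line along which they close (so a half turn about z gives the same grasp; the last joint's range is limited). The gripper opens to 85 mm and grips with 20 to 120 N. Pads are 22 mm wide; open, the fingers measure 114 mm over their backs; the gripper's body (76 mm by 85 mm) begins 54 mm behind the grasp point. The pads swing forward as they close: fully open they stand 13 mm farther back than shut.
Start: joints at [-1.402, 0.053, 1.613, -0, 1.476, -0.119], TCP at [0.177, -0.599, 0.231] pointing down, gripper open.
Joint ranges: [-3.01, 3.01], [-1.01, 2.22], [0.06, 2.58], [-1.02, 4.17], [0.09, 2.62], [-3.14, 3.14]. Speed limits (rad/s): [2.57, 2.57, 3.14, 3.14, 3.14, 3.14].

INTERFACE

Orientations are given as a unit quaternion [w, x, y, z].
In Python, from plant import manip gives the robot as it stands.
- The arm moves only by the tool move_arm, never from a script. Its argument "plan" is a list that holds one entry, the list of rows, each a list of 7 numbers: the shift along the tool's x, y, z as a fraction of full scale, then the turn, a rotation vector about the tool's x, y, z as a fraction of full scale, then the closure, from 0 (fully open) to 1 (shut). In form: [[[dx, dy, dz, wx, wy, wz, fingers], ...]]. A call has exactly 10 rows; each row shifts and turns the commanded pose from where the row before left it, along the tool's axes as they then stand; what a row does not reach is not made up. Full scale, the value 1, is 0.12 m for a shift and 0.15 rad for a turn. A row lasts 1/8 s, in which the tool goes at most 62.5 mm and 10.7 degrees, less where a joint would pass 70% of its speed; a pose out of reach is approached as far as the arm can. A call with a number of a shift or a turn outside -1 to 1 is refused whole. A call with a gripper value outside its range is refused whole. The fingers move at their own pace and stop on an object; the grip force is fixed at half the most. Time passes only in rows, so rows that do not move let the fingers close, or fill a call up. It gives the time, the measured TCP pose, the force, the opening and the grip force at its end, in the units of the state.
- manip.state(): the state, without advancing time (a new reading comes with each control period).
- manip.grab_frame(name): name is "scene" or "top" or "wrist"; returns a dict with "pixels" (420x560x3 uint8, blue, green, red), "depth" (420x560 float32, m along the optical axis (not along the pixel's ray), 0 where there is no reading), "vfov" (degrees; the focal length in pixels is half the picture's height over the tangent of half this angle, whatever the lens; pixels are square), "cx", "cy" (the principal point, pixels), "view" (4x4, takes a point from world to camera coordinates). Camera axes: x right, y down, z forward; pixel columns grow to the right and rows downward; lengths in m; the calibration is good to about 2 mm. A picture is of the moment at which its call begins.
- manip.job_done(): hands the job in; it is judged then, once.
The state is a dict: "time": time; "joint_pos": joint angles; "joint_vel": joint speeds; "joint_efforts": joint torques, N m; "tool_pos": TCP position; "tool_rot": TCP orientation; "contact_force": force on the tool from outside, world axes, zero at the start; "ft_torque": the same for the moment, N m; "gripper_width": opening from 0.0 (shut) to 1.0 (fully open); "grasp_force": force on a finger pad.
Only numpy, scipy, OpenCV 4.12 (cv2) and the standard library are available. Lean on these libraries where they do the work, as an engineer would, in place of code of your own. Each camera call takes 0.05 s, during which the arm holds its last target. There are 200 camera calls.

TASK

Fit the light detector to the arc goniometer: take the detector carriage with the blue grip, thread its bore onto the free end of the curved steel rod with its lens towards the sample cell in the middle, and slide it round the bend until it rests against the red stop collar. Leave it hanging there on the rod and let go; do not shift the stop collar, and leave the other carriage and the bottle, beaker, flask, screwdriver, cell box and lens cap where they are.

Things in the scene. Friction and masses are not known exactly. Their poses are not given: they have to be found in the camera images.
- goniometer: arc goniometer, fixed: black base plate 340 x 240 x 13 mm and a round steel guide rod, 12 mm diameter, bent to a level circular arc; rod axis 150 mm from the arc's centre, 120 mm above the table. Origin at table height under the arc's centre, z up. The rod runs from its free end at angle -90 deg (x 0, y -150 mm) counterclockwise from above through +x to +28 deg, where a pillar holds it
- rod_tip (a point): free end of the rod, on its axis, where its full thickness ends; a half-round nose stands 6 mm out beyond it along -x. Axes as goniometer. A carriage can only go on here, moving along +x of this frame. Nothing touches the rod but the stop collar and, at the far end, the pillar's clamp block (36 mm high, centred on the rod)
- sample_cell (a point): middle of the glass sample cell on its post at the arc's centre, 78 mm above the table (its top is at 104 mm). A laser module on a post stands 90 mm to the -x side of it, top at 96 mm. Axes as goniometer
- stop_face (a point): on the rod's axis, in the face of the red stop collar that looks towards the free end. The collar is 28 mm in diameter and 12 mm thick, with a thumb screw pointing away from the arc's centre. Axes: x points away from the arc's centre, y along the rod away from the free end, z up
- stop_collar (a joint): angle of the collar's middle about the arc's centre in the goniometer's frame, rad: 0 on its +x axis, growing counterclockwise; lies in -0.30 to 0.17. The collar is clamped and slips if pushed along the rod with over about 30 N. A carriage pushed against it rests with its bore's middle about 0.155 rad (23 mm of rod) short of the collar's middle
- detector_grip (a point): centre of the blue flat grip on top of the detector carriage (loose, about 0.3 kg, 122 mm high, standing on the table). Grip 14 mm thick along x, 30 mm long along y, 34 mm high (88 to 122 mm above the carriage's underside; this point 105 mm above it). Carriage axes: y along the bore, x away from the lens, z up
- detector_bore (a point): middle of the carriage's bore, 60 mm above its underside, 45 mm below the grip's centre. The bore runs along y through a bush of 34 mm outer diameter, 30 mm long; 16 mm in diameter, flared to 21 mm in the last 4 mm of each end. Let go on the rod, the carriage drops 2 mm and hangs on it head down by its weight. Axes as detector_grip
- detector_lens (a point): middle of the lens face, 38 mm to the -x side of the carriage's middle, 20 mm above its underside. The head is a black block 46 x 40 x 36 mm under the bush; the round lens barrel on its -x side is 24 mm in diameter
- polariser_grip (a point): centre of the grey grip of the other carriage, a loose bystander: the same bush and grip, but a brass ring with an amber disc in place of the black head; same height
- polariser_bore (a point): middle of the bore of that other carriage
- reagent: bystander, loose: amber bottle, 62 mm in diameter, 135 mm high, origin under its centre
- beaker: bystander, loose: glass beaker, 68 mm in diameter, 85 mm high, origin under its centre
- flask: bystander, loose: conical glass flask, 82 mm in diameter, 116 mm high, origin under its centre
- driver: bystander, loose: yellow screwdriver 170 mm long, lying on the bench
- cell_box: bystander, loose: blue box with a clear lid, 77 x 57 x 44 mm, origin under its centre
- lens_cap: bystander, loose: black lens cap, 30 mm in diameter, 11 mm high, origin under its centre
Things that resemble listed ones, but are neither listed nor needed, are in the scene too. Leave any green look-alike of the part that bears detector_grip alone.

How it is judged:
On the way:
1. the detector carriage is threaded on the rod past its free end (horizontal distance between detector_bore and goniometer between 0.143 and 0.157 m and height (world z) of detector_bore between 0.113 and 0.127 m and x of detector_bore in the frame of goniometer above 0.01 m and y of detector_bore in the frame of goniometer below 0.02 m), for 0.1 s.
At the end, for the whole second after the job is handed in: the detector carriage hangs released on the curved rod, upright within 14 degrees, lens towards the sample cell, its bush within about 3 mm of the red stop collar; the collar has shifted less than 6 mm; the other carriage and every bystander are within 30 mm of where they were (y of detector_bore in the frame of stop_face between -0.0205 and -0.012 m and horizontal distance between detector_bore and goniometer between 0.144 and 0.156 m and height (world z) of detector_bore between 0.113 and 0.125 m and horizontal distance between detector_lens and goniometer below 0.13 m and angle between detector_bore's own z axis and vertical below 0.25 rad and distance of stop_face from where it was at the start of the episode below 0.006 m and contact force between detector and the fingers below 0.05 N and distance of each of polariser_bore, reagent, beaker, flask, driver, cell_box, lens_cap from where it was at the start of the episode below 0.03 m); the robot touches nothing.
It fails at once if the stop collar is pushed along the rod by more than 6 mm (distance of stop_face from where it was at the start of the episode above 0.006 m).
It fails at once if the other carriage is moved by more than 30 mm (distance of polariser_bore from where it was at the start of the episode above 0.03 m).
It fails at once if the bottle, beaker, flask, screwdriver, cell box or lens cap is moved by more than 30 mm (distance of any of reagent, beaker, flask, driver, cell_box, lens_cap from where it was at the start of the episode above 0.03 m).
It also fails if it takes over 48 s, if anything falls off the work surface, if the arm or the gripper's body presses on something with over 40 N, if the wrist force passes 120 N, or if a joint passes its speed limit or range.

## Working session

There is one attempt and no reset: what is moved stays moved. The work goes in short steps, Python scripts to look and compute and a tool call to move; the robot and the scene stay as the last step left them, time stands still between calls to the robot, and variables do not carry over. Pictures are saved under pics/ and viewed, at most 10 in all, crops included, and the job is handed in when it is done.

Besides the shell and the picture viewer there is one more tool, called as a command line: name --argument value ..., lists and objects as JSON in quotes. move_arm: Moves the arm, as the interface text tells. Its arguments: {"type":"object","properties":{"plan":{"type":"array"}},"required":["plan"]}

```bash
mkdir -p pics; cat > h.py <<'E'
import numpy as np, cv2
from plant import manip
from scipy.spatial.transform import Rotation as R
def grab(n,save=None):
    f=manip.grab_frame(n); np.savez('last_'+n,**{k:np.array(v) for k,v in f.items()})
    if save: cv2.imwrite('pics/'+save,f['pixels'])
    return f
def cloud(f):
    d=np.array(f['depth']);h,w=d.shape;fl=h/2/np.tan(np.radians(float(f['vfov']))/2)
    u,v=np.meshgrid(np.arange(w),np.arange(h))
    p=np.stack([(u-float(f['cx']))/fl*d,(v-float(f['cy']))/fl*d,d],-1)
    T=np.linalg.inv(np.array(f['view'])); q=p@T[:3,:3].T+T[:3,3]; q[d==0]=np.nan
    return q
def load(n): return dict(np.load('last_'+n+'.npz'))
E
python3 - <<'E'
from h import *
grab('top','top.png');grab('scene','scene.png')
s=manip.state();print(s)
f=load('top');print(f['view'],f['vfov'])
E
```

```text
{'time': 0.1, 'joint_pos': array([-1.40198570e+00,  5.33026697e-02,  1.61417392e+00, -1.14605703e-05,
        1.47601026e+00, -1.18928583e-01]), 'joint_vel': array([-0.00082184, -0.00170919, -0.00423281, -0.00084591,  0.00014378,
        0.0006229 ]), 'joint_efforts': array([ 1.49358781e-03, -3.94901133e+01, -3.71364605e+01, -5.55364318e-05,
        3.90617948e-03, -1.11400715e-05]), 'tool_pos': array([ 0.17730866, -0.59872305,  0.23016834]), 'tool_rot': array([-9.46661360e-04,  9.89668085e-01,  1.43374283e-01, -2.93214202e-05]), 'contact_force': array([0.05091706, 0.16785124, 0.30584747]), 'ft_torque': array([ 0.01094405, -0.02547237,  0.04632796]), 'grasp_force': 0.0, 'gripper_width': 1.0009604510856673}
[[-0.01211322 -0.99992225  0.00296144 -0.16804336]
 [-0.9962011   0.01181262 -0.08627764  0.55603137]
 [ 0.08623595 -0.00399529 -0.99626673  1.10478399]
 [ 0.          0.          0.          1.        ]] 51.19580005480968
```

View pics/top.png

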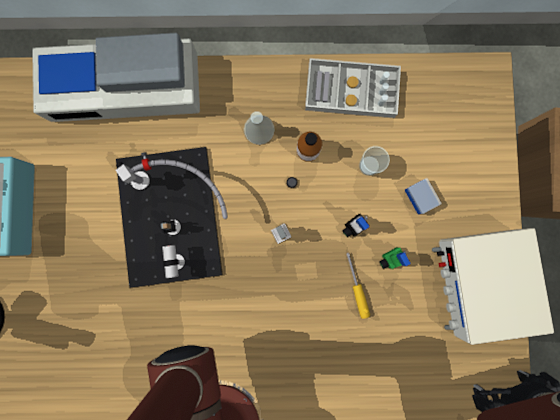

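View pics/scene.png

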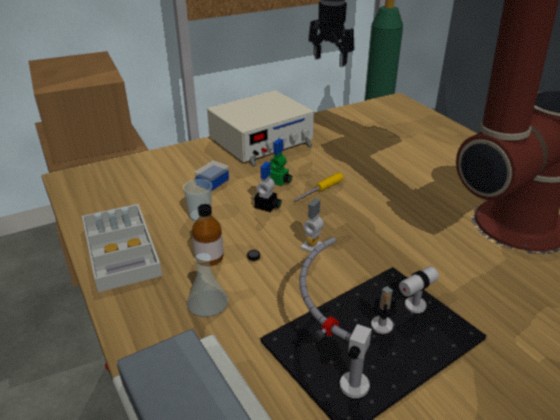

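Top view: the black-headed carriage with blue grip is at (358,225). Things it could be mistaken for are the green look-alike with a blue grip at (397,260) and the grey-grip polariser at (281,234). I choose (358,225). The rod's free end is at (225,215), the red collar at (147,162), the cell at (172,227) and the laser at (172,262).

```bash
python3 - <<'E'
from h import *
from scipy.optimize import least_squares
f=load('top');P=f['pixels'];q=cloud(f)
a=P[195:285,325:425];b=P[140:230,110:240]
A=cv2.resize(a,None,fx=4,fy=4,interpolation=cv2.INTER_CUBIC);B=cv2.resize(b,(400,360*90*400//(130*360)))
B=cv2.copyMakeBorder(B,0,A.shape[0]-B.shape[0],0,0,cv2.BORDER_CONSTANT)
cv2.imwrite('pics/crop1.png',np.hstack([A,B]))
hsv=cv2.cvtColor(P,cv2.COLOR_BGR2HSV)
z=q[...,2]
V,U=np.mgrid[:420,:560]
# rod points
m=(z>.105)&(z<.14)&(U>140)&(U<240)&(V>140)&(V<225)&(hsv[...,1]<90)
r=q[m]; 
def fit(s): return np.hypot(r[:,0]-s[0],r[:,1]-s[1])-.15
s=least_squares(fit,[.5,-.02],loss='soft_l1',f_scale=.003); print('rod n',m.sum(),'z',np.nanmedian(r[:,2]),'centre',s.x,'res',np.std(s.fun))
c=s.x
# plate orientation
m=(z>.006)&(z<.02)&(U>110)&(U<230)&(V>140)&(V<295)&(P.max(-1)<70)
rect=cv2.minAreaRect(q[m][:,:2].astype(np.float32)); print('plate',m.sum(),rect)
red=(((hsv[...,0]<8)|(hsv[...,0]>172))&(hsv[...,1]>150)&(U>130)&(U<165)&(V>140)&(V<180)&(z>.1))
print('red',red.sum(),np.nanmedian(q[red],0),np.nanmin(q[red],0),np.nanmax(q[red],0))
ang=np.arctan2(r[:,1]-c[1],r[:,0]-c[0]);print('rod ang range',np.degrees([ang.min(),ang.max()]))
i=np.argsort(ang)[:5];print(r[i])
blue=((hsv[...,0]>100)&(hsv[...,0]<130)&(hsv[...,1]>120)&(U>330)&(U<378)&(V>205)&(V<245)&(z>.1))
print('blue',blue.sum(),np.nanmedian(q[blue],0),cv2.minAreaRect(q[blue][:,:2].astype(np.float32)))
m=(z>.02)&(U>335)&(U<378)&(V>205)&(V<242)&(P.max(-1)<60)
print('black',m.sum(),np.nanmedian(q[m],0))
E
```

```text
rod n 578 z 0.12270471647568448 centre [0.50661965 0.1117376 ] res 0.006027801461812805
plate 9836 ((0.5354123711585999, 0.12528641521930695), (0.338746577501297, 0.2412697821855545), 7.276711940765381)
red 68 [0.64999586 0.14805176 0.13014892] [0.63785115 0.13982172 0.11226476] [0.66540779 0.15671284 0.13748104]
rod ang range [-84.32808453  20.00956378]
[[ 0.52165242 -0.03962201  0.11996146]
 [ 0.52149404 -0.03765317  0.12290984]
 [ 0.52181593 -0.03469958  0.11826286]
 [ 0.52168875 -0.03267421  0.1207163 ]
 [ 0.52395755 -0.0420158   0.12029575]]
blue 87 [ 0.50588129 -0.36112053  0.11978367] ((0.506231427192688, -0.3617996871471405), (0.028207341209053993, 0.013991709798574448), 35.950286865234375)
black 129 [ 0.49283281 -0.34356994  0.03142776]
```

View pics/crop1.png

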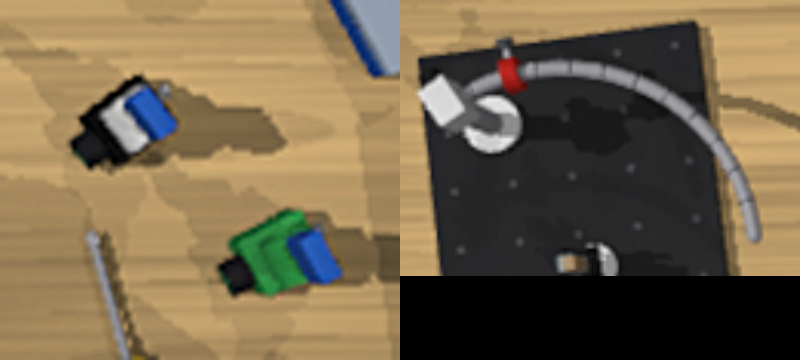

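```bash
cat >> h.py <<'E'
from scipy.optimize import least_squares
def circ(r,c0,it=4,tol=.006):
    c=np.array(c0)
    for _ in range(it):
        k=np.abs(np.hypot(*(r[:,:2]-c).T)-.15)<max(tol,.012/(_+1)); rr=r[k]
        c=least_squares(lambda s:np.hypot(*(rr[:,:2]-s).T)-.15,c,loss='soft_l1',f_scale=.002).x
    return c,rr
def to(target,yaw,n=1):
    """remaining shift/turn in tool axes, in full-scale units (tool down), total"""
    s=manip.state();w,x,y,z=s['tool_rot'];Rm=R.from_quat([x,y,z,w])
    G=R.from_euler('z',yaw)*R.from_euler('x',np.pi)
    d=Rm.inv().apply(np.array(target)-s['tool_pos'])/.12;e=(Rm.inv()*G).as_rotvec()/.15
    print('t',round(s['time'],2),'tcp',s['tool_pos'].round(4),'yaw',round(float(np.arctan2(*Rm.as_matrix()[[1,0],0])),4),'F',s['contact_force'].round(1),'w',round(s['gripper_width'],3),'shift',d.round(3),'turn',e.round(3))
E
python3 - <<'E'
from h import *
f=load('top');P=f['pixels'];q=cloud(f);hsv=cv2.cvtColor(P,cv2.COLOR_BGR2HSV);z=q[...,2];V,U=np.mgrid[:420,:560]
m=(z>.112)&(z<.135)&(U>140)&(U<240)&(V>140)&(V<225)&(hsv[...,1]<90)
c,rr=circ(q[m],[.508,.11]);print('c',c,len(rr),np.std(np.hypot(*(rr[:,:2]-c).T)))
# sample cell top / laser
for n,(u0,u1,v0,v1) in dict(cell=(155,185,215,240),laser=(155,190,243,282)).items():
    k=(U>u0)&(U<u1)&(V>v0)&(V<v1)&(z>.085)&(z<.11);print(n,k.sum(),np.nanmedian(q[k],0))
k=(U>268)&(U<295)&(V>220)&(V<248)&(z>.1);print('pol',np.nanmedian(q[k],0))
print(f['view'] is not None)
w=manip.grab_frame('wrist');V4=np.linalg.inv(w['view']);s=manip.state();print('wristcam pos',V4[:3,3],'fwd',V4[:3,2],w['vfov'])
to([.56,-.02,.36],.127)
to([.506,-.362,.25],.628)
E
```

```text
c [0.50521559 0.11053882] 524 0.0032452941345793235
cell 39 [0.50578212 0.10915535 0.1002878 ]
laser 323 [0.41957843 0.09989469 0.08968361]
pol [ 0.48717534 -0.16846371  0.12067922]
True
wristcam pos [ 0.23992006 -0.57991312  0.37255169] fwd [-0.24833485 -0.07195958 -0.96599773] 59.48660942416561
t 0.15 tcp [ 0.1773 -0.5988  0.2303] yaw 0.2878 F [-0.8 -0.1 -0.3] w 1.002 shift [ 4.427 -3.721 -1.074] turn [-1.100e-02 -1.000e-03  1.072e+00]
t 0.15 tcp [ 0.1773 -0.5988  0.2303] yaw 0.2878 F [-0.8 -0.1 -0.3] w 1.002 shift [ 3.187 -1.115 -0.161] turn [-0.01  -0.003 -2.268]
```

move_arm --plan '[[[0.455, -0.16, -0.03, 0, 0, 0, 0.3], [0.455, -0.16, -0.03, 0, 0, 0, 0.3], [0.455, -0.16, -0.03, 0, 0, 0, 0.3], [0.455, -0.16, -0.03, 0, 0, 0, 0.3], [0.455, -0.16, -0.03, 0, 0, 0, 0.3], [0.455, -0.16, -0.03, 0, 0, 0, 0.3], [0.455, -0.16, -0.03, 0, 0, 0, 0.3], [0, 0, 0, 0, 0, -0.75, 0.3], [0, 0, 0, 0, 0, -0.75, 0.3], [0, 0, 0, 0, 0, -0.75, 0.3]]]'

```text
time: 1.4
tool_pos: [0.5058, -0.3615, 0.2559]
tool_rot: [-0.0, 0.951, 0.31, -0.0]
contact_force: [-0.9, -0.8, -0.5]
gripper_width: 0.699
grasp_force: 0.0
```

```bash
python3 - <<'E'
from h import *
f=grab('wrist','w1.png');P=f['pixels'];q=cloud(f);hsv=cv2.cvtColor(P,cv2.COLOR_BGR2HSV);z=q[...,2]
dist=np.hypot(q[...,0]-.506,q[...,1]+.362)
b=(hsv[...,0]>100)&(hsv[...,0]<130)&(hsv[...,1]>120)&(z>.117)&(z<.127)&(dist<.05)
print(b.sum(),np.median(q[b],0),cv2.minAreaRect(q[b][:,:2].astype(np.float32)))
to([.506,-.362,.088],.628)
E
```

```text
583 [ 0.50721896 -0.3592027   0.12180158] ((0.5065646171569824, -0.3597293198108673), (0.02863837219774723, 0.012384654022753239), 36.10352325439453)
t 1.45 tcp [ 0.5057 -0.3616  0.2559] yaw 0.6316 F [0.1 1.  0.5] w 0.697 shift [0.    0.006 1.399] turn [-0.006  0.001  0.024]
```

View pics/w1.png

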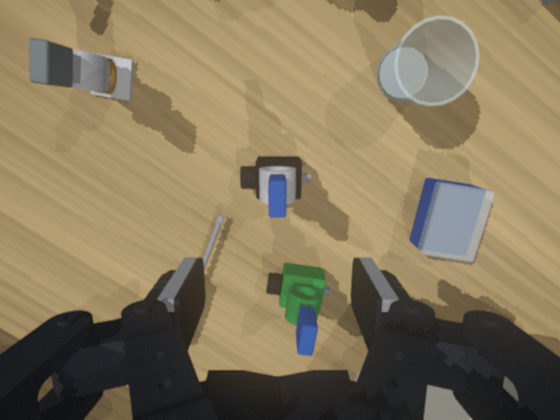

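View 3: the detector, black with a blue grip and its lens to the left, is at (278,195). The green look-alike is at (305,310) and the grey polariser at (80,70). The depth cloud puts the grip at (0.507, -0.360), with its top at z 0.122 as it should be.

move_arm --plan '[[[0.02, 0, 0.35, 0, 0, 0, 0.3], [0, 0, 0.35, 0, 0, 0, 0.3], [0, 0, 0.3, 0, 0, 0, 0.3], [0, 0, 0.2, 0, 0, 0, 0.3], [0, 0, 0.19, 0, 0, 0, 0.3], [0, 0, 0, 0, 0, 0, 0.5], [0, 0, 0, 0, 0, 0, 1], [0, 0, 0, 0, 0, 0, 1], [0, 0, 0, 0, 0, 0, 1], [0, 0, 0, 0, 0, 0, 1]]]'

```text
time: 2.7
tool_pos: [0.5083, -0.361, 0.0912]
tool_rot: [0.001, 0.952, 0.308, 0.001]
contact_force: [-1.0, 1.2, 4.6]
gripper_width: 0.154
grasp_force: 63.1
```

```bash
python3 - <<'E'
from h import *
to([.506,-.362,.25],.628)
E
```

```text
t 2.7 tcp [ 0.5083 -0.361   0.0912] yaw 0.6252 F [-1.   1.2  4.6] w 0.154 shift [-0.02  -0.002 -1.323] turn [ 0.014 -0.003 -0.018]
```

move_arm --plan '[[[0, 0, -0.3, 0, 0, 0, 1], [0, 0, -0.45, 0, 0, 0, 1], [0, 0, -0.45, 0, 0, 0, 1], [0, 0, 0, 0, 0, 0, 1], [0.206, -0.391, 0, 0, 0, 0, 1], [0.206, -0.391, 0, 0, 0, 0, 1], [0.206, -0.391, 0, 0, 0, 0, 1], [0.206, -0.391, 0, 0, 0, 0, 1], [0.206, -0.391, 0, 0, 0, 0, 1], [0.206, -0.391, 0, 0, 0, 0, 1]]]'

```text
time: 3.95
tool_pos: [0.4615, -0.0436, 0.2309]
tool_rot: [-0.001, 0.952, 0.307, -0.002]
contact_force: [0.4, -0.1, -2.4]
gripper_width: 0.152
grasp_force: 61.8
```

move_arm --plan '[[[0, 0, 0, 0, 0, 0.675, 1], [0, 0, 0, 0, 0, 0.675, 1], [0, 0, 0, 0, 0, 0.675, 1], [0, 0, 0, 0, 0, 0.675, 1], [0, 0, 0, 0, 0, 0.675, 1], [0, 0, 0.1, 0, 0, 0, 1], [0, 0, 0.1, 0, 0, 0, 1], [0, 0, 0, 0, 0, 0, 1], [0, 0, 0, 0, 0, 0, 1], [0, 0, 0, 0, 0, 0, 1]]]'

```text
time: 5.2
tool_pos: [0.4635, -0.0455, 0.2103]
tool_rot: [0.0, 0.998, 0.06, 0.0]
contact_force: [-0.6, 0.5, -2.9]
gripper_width: 0.147
grasp_force: 61.9
```

```bash
python3 - <<'E'
from h import *
f=grab('wrist','w2.png');P=f['pixels'];q=cloud(f);hsv=cv2.cvtColor(P,cv2.COLOR_BGR2HSV);z=q[...,2]
rad=np.hypot(q[...,0]-.5055,q[...,1]-.11)
m=(z>.113)&(z<.13)&(abs(rad-.15)<.015)&(hsv[...,1]<90)
c,rr=circ(q[m],[.5055,.11]);print('c',c,len(rr),'z90',np.percentile(rr[:,2],95))
a=np.arctan2(rr[:,1]-c[1],rr[:,0]-c[0]);print(np.degrees([a.min(),a.max()]))
for lo in range(-90,25,10):
    k=(a>np.radians(lo))&(a<np.radians(lo+10));
    if k.sum()>5: print(lo,k.sum(),np.median(np.hypot(*(rr[k,:2]-c).T)).round(4),np.percentile(rr[k,2],[50,95]).round(4))
red=(((hsv[...,0]<8)|(hsv[...,0]>172))&(hsv[...,1]>150)&(z>.1)&(abs(rad-.15)<.03))
if red.sum(): p=q[red];print('red',red.sum(),np.median(p,0),np.percentile(np.arctan2(p[:,1]-c[1],p[:,0]-c[0]),[2,50,98]))
np.set_printoptions(suppress=True)
to([.4639,-.0461,.1512],.12)
E
```

```text
c [0.50483303 0.1139495 ] 2597 z90 0.1265113704256994
[-99.87870435 -55.64224786]
-90 330 0.1498 [0.1246 0.1263]
-80 924 0.1501 [0.1248 0.1265]
-70 1013 0.1502 [0.1249 0.1265]
-60 315 0.1493 [0.1249 0.1265]
t 5.25 tcp [ 0.4635 -0.0455  0.2103] yaw 0.1192 F [ 0.1 -0.5 -2.7] w 0.156 shift [0.002 0.005 0.493] turn [ 0.003 -0.007 -0.005]
```

View pics/w2.png

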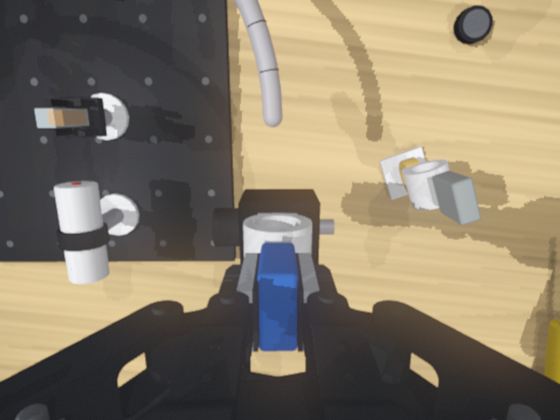

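View 4: the carriage is held upright with its lens to the left, towards the cell side. The bush's front is at (278,225) and the rod nose at (272,122), so the bush needs a small sideways correction. The polariser is clear at (430,185).

```bash
python3 - <<'E'
from h import *
np.set_printoptions(suppress=True)
f=load('wrist');P=f['pixels'];q=cloud(f);z=q[...,2];hsv=cv2.cvtColor(P,cv2.COLOR_BGR2HSV);V,U=np.mgrid[:420,:560]
m=(z>.113)&(z<.13)&(U>230)&(U<290)&(V<130)&(hsv[...,1]<90);r=q[m]
print('nose min x',np.percentile(r[:,0],.5))
for x in np.arange(.515,.6,.006):
    k=r[(abs(r[:,0]-x)<.003)]
    if len(k)>5: 
        print(x.round(3),len(k),'y range',np.percentile(k[:,1],[2,98]).round(4),'mid',np.percentile(k[:,1],[2,98]).mean().round(4),'ytop',np.mean(k[k[:,2]>k[:,2].max()-.0012][:,1]).round(4),'top',k[:,2].max().round(4))
# bush, in tool frame
s=manip.state();w,x,y,zz=s['tool_rot'];Rm=R.from_quat([x,y,zz,w])
t=Rm.inv().apply((q-s['tool_pos']).reshape(-1,3)).reshape(q.shape)
b=(U>235)&(U<320)&(V>205)&(V<255)&(hsv[...,1]<60)&(P.min(-1)>100)&(t[...,2]<.034)&(t[...,2]>.005)&(abs(t[...,1])<.025);p=t[b]
print('bush',len(p),np.percentile(p,[1,50,99],axis=0).round(4))
g=(U>255)&(U<300)&(V>240)&(V<352)&(hsv[...,0]>100)&(hsv[...,0]<130)&(hsv[...,1]>120);p=t[g]
print('grip',len(p),np.percentile(p,[2,50,98],axis=0).round(4))
E
```

```text
nose min x 0.5206512970403974
0.521 101 y range [-0.0394 -0.0296] mid -0.0345 ytop -0.0342 top 0.1264
0.527 200 y range [-0.0397 -0.0285] mid -0.0341 ytop -0.0337 top 0.1273
0.533 212 y range [-0.0388 -0.0272] mid -0.033 ytop -0.0329 top 0.1272
0.539 216 y range [-0.038  -0.0259] mid -0.032 ytop -0.0319 top 0.1274
0.545 223 y range [-0.0366 -0.0242] mid -0.0304 ytop -0.0311 top 0.1275
0.551 231 y range [-0.0348 -0.0227] mid -0.0288 ytop -0.0289 top 0.1272
0.557 238 y range [-0.0331 -0.0204] mid -0.0268 ytop -0.0267 top 0.1271
0.563 252 y range [-0.0308 -0.018 ] mid -0.0244 ytop -0.0245 top 0.1275
0.569 256 y range [-0.0285 -0.0151] mid -0.0218 ytop -0.022 top 0.1273
0.575 273 y range [-0.0258 -0.0121] mid -0.019 ytop -0.0195 top 0.1273
0.581 282 y range [-0.0227 -0.0087] mid -0.0157 ytop -0.0156 top 0.1278
0.587 133 y range [-0.02   -0.0061] mid -0.013 ytop -0.0126 top 0.1277
bush 1573 [[ 0.0008 -0.017   0.0131]
 [ 0.0107 -0.0007  0.0189]
 [ 0.0138  0.0158  0.0335]]
grip 3893 [[nan nan nan]
 [nan nan nan]
 [nan nan nan]]
```

move_arm --plan '[[[0.028, -0.022, 0.1, 0, 0, -0.05, 1], [0, 0, 0.15, 0, 0, 0, 1], [0, 0, 0.15, 0, 0, 0, 1], [0, 0, 0.09, 0, 0, 0, 1], [0, 0, 0, 0, 0, 0, 1], [0.05, 0, 0, 0, 0, 0, 1], [0.05, 0, 0, 0, 0, 0, 1], [0.05, 0, 0, 0, 0, 0, 1], [0, 0, 0, 0, 0, 0, 1], [0, 0, 0, 0, 0, 0, 1]]]'

```text
time: 6.5
tool_pos: [0.484, -0.0401, 0.1509]
tool_rot: [-0.0, 0.998, 0.063, -0.0]
contact_force: [1.2, -0.1, -2.9]
gripper_width: 0.151
grasp_force: 62.0
```

```bash
cat > rel.py <<'E'
from h import *
np.set_printoptions(suppress=True)
f=grab('wrist','w3.png');P=f['pixels'];q=cloud(f);hsv=cv2.cvtColor(P,cv2.COLOR_BGR2HSV)
s=manip.state();w,x,y,zz=s['tool_rot'];Rm=R.from_quat([x,y,zz,w])
t=Rm.inv().apply((q-s['tool_pos']).reshape(-1,3)).reshape(q.shape);t=np.nan_to_num(t,nan=9)
g=(hsv[...,1]<90)&(P.min(-1)>60)
m=g&(t[...,0]>.02)&(t[...,0]<.09)&(abs(t[...,1])<.03)&(abs(t[...,2]-.029)<.012);r=t[m]
print('nose tool x',np.percentile(r[:,0],.5))
for x in np.arange(.02,.09,.006):
    k=r[abs(r[:,0]-x)<.003]
    if len(k)>15: print(x.round(3),len(k),'ymid',np.percentile(k[:,1],[2,98]).mean().round(4),'ztop',np.percentile(k[:,2],2).round(4))
b=g&(P.min(-1)>100)&(abs(t[...,0]-.009)<.007)&(abs(t[...,1])<.025)&(t[...,2]<.034)&(t[...,2]>.005)
print('bush',b.sum(),np.percentile(t[b],[1,50,99],axis=0).round(4))
to([.526,-.0349,.1512],.127)
E
python3 rel.py
```

```text
nose tool x 0.037390459735107795
0.038 161 ymid -0.0005 ztop 0.0247
0.044 334 ymid -0.0005 ztop 0.0241
0.05 333 ymid -0.0009 ztop 0.0242
0.056 362 ymid -0.001 ztop 0.0243
0.062 369 ymid -0.0019 ztop 0.0242
0.068 376 ymid -0.0028 ztop 0.0241
0.074 383 ymid -0.004 ztop 0.0242
0.08 412 ymid -0.0054 ztop 0.024
0.086 429 ymid -0.0069 ztop 0.0242
bush 1529 [[ 0.0024 -0.017   0.0128]
 [ 0.011  -0.0007  0.0186]
 [ 0.014   0.0158  0.0333]]
t 6.55 tcp [ 0.4839 -0.0401  0.1508] yaw 0.1266 F [-0.7  0.7 -3.2] w 0.154 shift [ 0.354  0.001 -0.003] turn [-0.     0.002 -0.003]
```

View pics/w3.png

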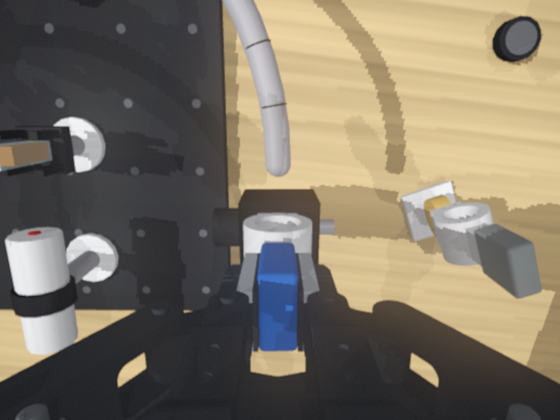

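View 5: the nose at (278,170) lies on the bush's axis (x 278). In tool axes the rod is at y -0.5 mm and the bush at -0.6 mm, and the heights agree within 0.5 mm. I'll thread it now.

move_arm --plan '[[[0.04, 0, 0, 0, 0, 0, 1], [0.05, 0, 0, 0, 0, 0, 1], [0.05, 0, 0, 0, 0, 0, 1], [0.05, 0, 0, 0, 0, 0, 1], [0.05, 0, 0, 0, 0, 0, 1], [0.05, 0, 0, 0, 0, 0, 1], [0.05, 0, 0, 0, 0, 0, 1], [0.022, 0, 0, 0, 0, 0, 1], [0, 0, 0, 0, 0, 0, 1], [0, 0, 0, 0, 0, 0, 1]]]'

```text
time: 7.8
tool_pos: [0.527, -0.0347, 0.1508]
tool_rot: [-0.0, 0.998, 0.063, -0.0]
contact_force: [-0.2, 0.2, -3.3]
gripper_width: 0.153
grasp_force: 62.0
```

```bash
python3 -c "
from h import *
to([.527,-.0346,.1512],.1266)"
```

```text
t 7.8 tcp [ 0.527  -0.0347  0.1508] yaw 0.1266 F [-0.2  0.2 -3.3] w 0.153 shift [ 0.    -0.001 -0.003] turn [-0.     0.001 -0.   ]
```

move_arm --plan '[[[0.0753, -0.0023, 0, 0, 0, -0.4, 1], [0.0753, -0.0023, 0, 0, 0, -0.4, 1], [0.0753, -0.0023, 0, 0, 0, -0.4, 1], [0.0753, -0.0023, 0, 0, 0, -0.4, 1], [0.0753, -0.0023, 0, 0, 0, -0.4, 1], [0.0753, -0.0023, 0, 0, 0, -0.4, 1], [0.0753, -0.0023, 0, 0, 0, -0.4, 1], [0.0753, -0.0023, 0, 0, 0, -0.4, 1], [0, 0, 0, 0, 0, 0, 1], [0, 0, 0, 0, 0, 0, 1]]]'

```text
time: 9.05
tool_pos: [0.5936, -0.0091, 0.1508]
tool_rot: [-0.0, 0.954, 0.298, -0.0]
contact_force: [-0.8, -0.6, -2.9]
gripper_width: 0.153
grasp_force: 62.0
```

```bash
cat > arc.py <<'E'
from h import *
np.set_printoptions(suppress=True)
c=np.array([.508,.1147]);g=.1266
s=manip.state();p=s['tool_pos'][:2]-c;th=np.arctan2(p[1],p[0])
print('r',np.hypot(*p),'gonio angle',th-g)
to([*(c+.1506*np.array([np.cos(th),np.sin(th)])),.1508],th+np.pi/2)
f=grab('wrist');P=f['pixels'];q=np.nan_to_num(cloud(f),nan=9);hsv=cv2.cvtColor(P,cv2.COLOR_BGR2HSV);z=q[...,2]
a=np.arctan2(q[...,1]-c[1],q[...,0]-c[0])-g;rad=np.hypot(q[...,0]-c[0],q[...,1]-c[1])
m=(hsv[...,1]<90)&(P.min(-1)>60)&(z>.115)&(z<.135)&(abs(rad-.15)<.012)&(a>th-g+.12)
for lo in np.arange(-1.6,.4,.1):
    k=m&(a>lo)&(a<lo+.1)
    if k.sum()>40: print(lo.round(2),k.sum(),'r',np.percentile(rad[k],[3,97]).mean().round(4),'ztop',np.percentile(z[k],97).round(4))
red=(((hsv[...,0]<8)|(hsv[...,0]>172))&(hsv[...,1]>150)&(z>.1)&(z<.15)&(abs(rad-.15)<.02))
if red.sum()>20: print('red',red.sum(),'angle pct',np.percentile(a[red],[1,3,50,97,99]).round(4),'top',np.percentile(a[red&(z>.13)],[2,50,98]).round(4))
E
python3 arc.py
```

```text
r 0.1505365375271096 gonio angle -1.0921736967327051
t 9.05 tcp [ 0.5936 -0.0091  0.1508] yaw 0.6057 F [-0.8 -0.6 -2.9] w 0.153 shift [-0.     0.001 -0.   ] turn [-0.001  0.003  0.003]
-1.0 545 r 0.1496 ztop 0.1267
-0.9 801 r 0.1496 ztop 0.1265
-0.8 855 r 0.1495 ztop 0.1267
-0.7 917 r 0.1494 ztop 0.1266
-0.6 973 r 0.1493 ztop 0.1266
-0.5 1026 r 0.1492 ztop 0.1266
-0.4 1087 r 0.1491 ztop 0.1267
-0.3 500 r 0.1484 ztop 0.1265
```

move_arm --plan '[[[0.094, -0.0041, 0, 0, 0, -0.5, 1], [0.094, -0.0041, 0, 0, 0, -0.5, 1], [0.094, -0.0041, 0, 0, 0, -0.5, 1], [0.094, -0.0041, 0, 0, 0, -0.5, 1], [0.094, -0.0041, 0, 0, 0, -0.5, 1], [0.094, -0.0041, 0, 0, 0, -0.5, 1], [0.094, -0.0041, 0, 0, 0, -0.5, 1], [0.094, -0.0041, 0, 0, 0, -0.5, 1], [0, 0, 0, 0, 0, 0, 1], [0, 0, 0, 0, 0, 0, 1]]]'

```text
time: 10.35
tool_pos: [0.6481, 0.061, 0.1508]
tool_rot: [0.0, 0.824, 0.567, -0.0]
contact_force: [-0.2, 0.5, -2.4]
gripper_width: 0.155
grasp_force: 62.0
```

```bash
python3 arc.py; cp last_wrist.npz a.npz
```

```text
r 0.15003710664248832 gonio angle -0.4924122802474757
t 10.35 tcp [0.6481 0.061  0.1508] yaw 1.2051 F [-0.2  0.5 -2.4] w 0.155 shift [-0.     0.005 -0.   ] turn [-0.002  0.003  0.001]
-0.4 548 r 0.1492 ztop 0.1266
-0.3 800 r 0.1492 ztop 0.1266
-0.2 850 r 0.1492 ztop 0.1267
-0.1 915 r 0.1491 ztop 0.1266
0.0 851 r 0.1492 ztop 0.1266
0.1 196 r 0.1491 ztop 0.1323
0.2 1083 r 0.149 ztop 0.1266
0.3 551 r 0.1465 ztop 0.1271
red 2070 angle pct [0.0836 0.0848 0.1218 0.1624 0.1648] top [0.0863 0.1251 0.1633]
```

move_arm --plan '[[[0.081, -0.003, 0, 0, 0, -0.433, 1], [0.081, -0.003, 0, 0, 0, -0.433, 1], [0.081, -0.003, 0, 0, 0, -0.433, 1], [0.081, -0.003, 0, 0, 0, -0.433, 1], [0.081, -0.003, 0, 0, 0, -0.433, 1], [0.081, -0.003, 0, 0, 0, -0.433, 1], [0, 0, 0, 0, 0, 0, 1], [0, 0, 0, 0, 0, 0, 1], [0, 0, 0, 0, 0, 0, 1], [0, 0, 0, 0, 0, 0, 1]]]'

```text
time: 11.65
tool_pos: [0.6579, 0.1183, 0.1509]
tool_rot: [0.0, 0.698, 0.716, -0.0]
contact_force: [-0.3, 0.2, -3.2]
gripper_width: 0.156
grasp_force: 61.9
```

```bash
python3 arc.py
```

```text
r 0.1499897837182372 gonio angle -0.1025720056867907
t 11.65 tcp [0.6579 0.1183 0.1509] yaw 1.5954 F [-0.3  0.2 -3.2] w 0.156 shift [-0.     0.005  0.001] turn [-0.     0.     0.004]
0.0 424 r 0.1492 ztop 0.1265
0.1 259 r 0.1492 ztop 0.1268
0.2 862 r 0.1492 ztop 0.1265
0.3 920 r 0.1492 ztop 0.1266
red 1672 angle pct [0.088  0.0912 0.134  0.1695 0.1705] top [0.0902 0.1302 0.1676]
```

move_arm --plan '[[[0.0188, -0.0005, 0, 0, 0, -0.1, 1], [0.0188, -0.0005, 0, 0, 0, -0.1, 1], [0.0188, -0.0005, 0, 0, 0, -0.1, 1], [0.0188, -0.0005, 0, 0, 0, -0.1, 1], [0, 0, 0, 0, 0, 0, 1], [0, 0, 0, 0, 0, 0, 1], [0, 0, 0, 0, 0, 0, 1], [0, 0, 0, 0, 0, 0, 1], [0, 0, 0, 0, 0, 0, 1], [0, 0, 0, 0, 0, 0, 1]]]'

```text
time: 12.95
tool_pos: [0.6573, 0.1276, 0.1509]
tool_rot: [0.0, 0.676, 0.737, -0.0]
contact_force: [1.3, -0.5, -3.3]
gripper_width: 0.156
grasp_force: 61.9
```

move_arm --plan '[[[0.007, 0, 0, 0, 0, -0.037, 1], [0, 0, 0, 0, 0, 0, 1], [0.007, 0, 0, 0, 0, -0.037, 1], [0, 0, 0, 0, 0, 0, 1], [0, 0, 0, 0, 0, 0, 1], [0, 0, 0, 0, 0, 0, 1], [0, 0, 0, 0, 0, 0, 1], [0, 0, 0, 0, 0, 0, 1], [0, 0, 0, 0, 0, 0, 1], [0, 0, 0, 0, 0, 0, 1]]]'

```text
time: 14.2
tool_pos: [0.6571, 0.1293, 0.1509]
tool_rot: [-0.0, 0.672, 0.74, -0.0]
contact_force: [-0.7, -0.0, -2.5]
gripper_width: 0.154
grasp_force: 61.9
```

```bash
python3 arc.py; python3 -c "
from h import *
f=load('wrist');cv2.imwrite('pics/w4.png',f['pixels'])"
```

```text
r 0.14982185994671168 gonio angle -0.02872801272834946
t 14.2 tcp [0.6571 0.1293 0.1509] yaw 1.6674 F [-0.7 -0.  -2.5] w 0.154 shift [0.    0.006 0.001] turn [-0.    -0.    -0.009]
0.1 250 r 0.1492 ztop 0.1267
0.2 820 r 0.1492 ztop 0.1266
0.3 876 r 0.1492 ztop 0.1266
red 1659 angle pct [0.09   0.0933 0.1379 0.17   0.1709] top [0.0913 0.1316 0.1681]
```

View pics/w4.png

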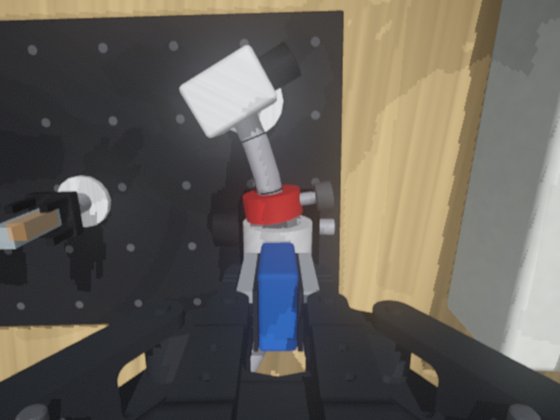

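View 6: the bush (278,232) is nearly against the red collar (272,203), with no contact force yet. I'll go on in sub-millimetre steps.

move_arm --plan '[[[0.006, 0, 0, 0, 0, -0.033, 1], [0, 0, 0, 0, 0, 0, 1], [0, 0, 0, 0, 0, 0, 1], [0, 0, 0, 0, 0, 0, 1], [0, 0, 0, 0, 0, 0, 1], [0, 0, 0, 0, 0, 0, 1], [0, 0, 0, 0, 0, 0, 1], [0, 0, 0, 0, 0, 0, 1], [0, 0, 0, 0, 0, 0, 1], [0, 0, 0, 0, 0, 0, 1]]]'

```text
time: 15.5
tool_pos: [0.6571, 0.1301, 0.1509]
tool_rot: [-0.0, 0.67, 0.742, 0.0]
contact_force: [0.7, 0.2, -2.1]
gripper_width: 0.155
grasp_force: 61.9
```

move_arm --plan '[[[0.005, 0, 0, 0, 0, -0.026, 1], [0, 0, 0, 0, 0, 0, 1], [0, 0, 0, 0, 0, 0, 1], [0, 0, 0, 0, 0, 0, 1], [0, 0, 0, 0, 0, 0, 1], [0, 0, 0, 0, 0, 0, 1], [0, 0, 0, 0, 0, 0, 1], [0, 0, 0, 0, 0, 0, 1], [0, 0, 0, 0, 0, 0, 1], [0, 0, 0, 0, 0, 0, 1]]]'

```text
time: 16.75
tool_pos: [0.657, 0.1306, 0.1509]
tool_rot: [0.0, 0.669, 0.743, 0.0]
contact_force: [0.5, -0.9, -3.0]
gripper_width: 0.153
grasp_force: 61.9
```

move_arm --plan '[[[0.005, 0, 0, 0, 0, -0.026, 1], [0, 0, 0, 0, 0, 0, 1], [0, 0, 0, 0, 0, 0, 1], [0, 0, 0, 0, 0, 0, 1], [0, 0, 0, 0, 0, 0, 1], [0, 0, 0, 0, 0, 0, 1], [0, 0, 0, 0, 0, 0, 1], [0, 0, 0, 0, 0, 0, 1], [0, 0, 0, 0, 0, 0, 1], [0, 0, 0, 0, 0, 0, 1]]]'

```text
time: 18.0
tool_pos: [0.657, 0.1311, 0.1509]
tool_rot: [0.0, 0.667, 0.745, -0.0]
contact_force: [1.4, -3.2, -2.7]
gripper_width: 0.157
grasp_force: 61.9
```

```bash
python3 arc.py
```

```text
r 0.14987625931153348 gonio angle -0.01691087014064123
t 18.0 tcp [0.657  0.1311 0.1509] yaw 1.6801 F [ 1.4 -3.2 -2.7] w 0.157 shift [0.    0.006 0.001] turn [ 0.     0.002 -0.002]
0.1 255 r 0.1492 ztop 0.1264
0.2 809 r 0.1492 ztop 0.1266
0.3 864 r 0.1492 ztop 0.1266
red 1636 angle pct [0.0915 0.0939 0.1389 0.1698 0.1708] top [0.0918 0.1316 0.1681]
```

move_arm --plan '[[[0, 0, 0.012, 0, 0, 0, 1], [0, 0, 0, 0, 0, 0, 1], [0, 0, 0, 0, 0, 0, 0.8], [0, 0, 0, 0, 0, 0, 0.7], [0, 0, 0, 0, 0, 0, 0.5], [0, 0, 0, 0, 0, 0, 0.4], [0, 0, 0, 0, 0, 0, 0.4], [0, 0, -0.1, 0, 0, 0, 0.4], [0, 0, -0.3, 0, 0, 0, 0.4], [0, 0, -0.4, 0, 0, 0, 0.4]]]'

```text
time: 19.3
tool_pos: [0.6562, 0.1312, 0.2457]
tool_rot: [-0.001, 0.667, 0.745, -0.001]
contact_force: [1.2, 0.2, 0.6]
gripper_width: 0.6
grasp_force: 0.0
```

move_arm --plan '[[[0, 0, -0.2, 0, 0, 0, 0.4], [-0.2, 0, 0, 0, 0, 0, 0.4], [-0.3, 0, 0, 0, 0, 0, 0.4], [-0.1, 0, 0, 0, 0, 0, 0.4], [0, 0, 0, 0, 0, 0, 0.4], [0, 0, 0, 0, 0, 0, 0.4], [0, 0, 0, 0, 0, 0, 0.4], [0, 0, 0, 0, 0, 0, 0.4], [0, 0, 0, 0, 0, 0, 0.4], [0, 0, 0, 0, 0, 0, 0.4]]]'

```text
time: 20.55
tool_pos: [0.6648, 0.0599, 0.2695]
tool_rot: [0.0, 0.667, 0.745, 0.0]
contact_force: [-0.5, 0.2, -0.1]
gripper_width: 0.599
grasp_force: 0.0
```

```bash
python3 - <<'E'
from h import *
np.set_printoptions(suppress=True)
c=np.array([.508,.1147]);g=.1266
f=grab('wrist','w5.png');P=f['pixels'];q=np.nan_to_num(cloud(f),nan=9);hsv=cv2.cvtColor(P,cv2.COLOR_BGR2HSV);z=q[...,2]
a=np.arctan2(q[...,1]-c[1],q[...,0]-c[0])-g;rad=np.hypot(q[...,0]-c[0],q[...,1]-c[1])
red=(((hsv[...,0]<8)|(hsv[...,0]>172))&(hsv[...,1]>150)&(z>.1)&(z<.15)&(abs(rad-.15)<.02))
b=(hsv[...,0]>100)&(hsv[...,0]<130)&(hsv[...,1]>120)&(z>.12)&(z<.19)&(abs(rad-.15)<.04)
for n,m in dict(red=red&(z>.128),blue=b).items():
  if m.sum(): print(n,m.sum(),'ang',np.percentile(a[m],[2,50,98]).round(4),'rad',np.percentile(rad[m],[2,50,98]).round(4),'z',np.percentile(z[m],[2,98]).round(4))
t=b&(z>np.percentile(z[b],98)-.003);print('top',np.percentile(a[t],[2,98]),np.percentile(rad[t],[2,98]))
sc=grab('scene')['pixels'][160:340,180:420];cv2.imwrite('pics/s2.png',cv2.resize(sc,None,fx=3,fy=3))
print(manip.state()['contact_force'],manip.state()['time'])
E
```

```text
red 445 ang [0.094  0.1311 0.1645] rad [0.1386 0.1488 0.1594] z [0.1284 0.1344]
blue 1038 ang [-0.1177 -0.025   0.0659] rad [0.1448 0.1511 0.1571] z [0.1779 0.181 ]
top [-0.11772237  0.06575729] [0.14480381 0.15704956]
[-0.33338932 -0.34929628  0.17480837] 20.65
```

View pics/w5.png

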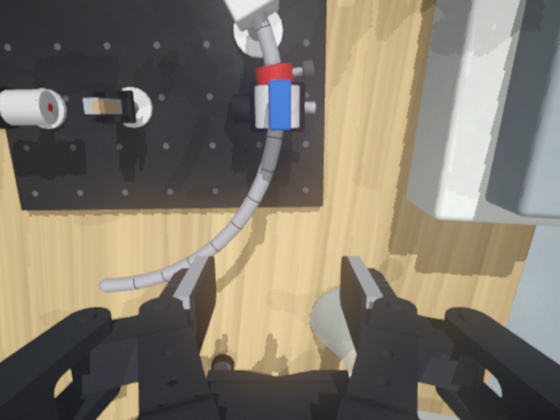

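View pics/s2.png

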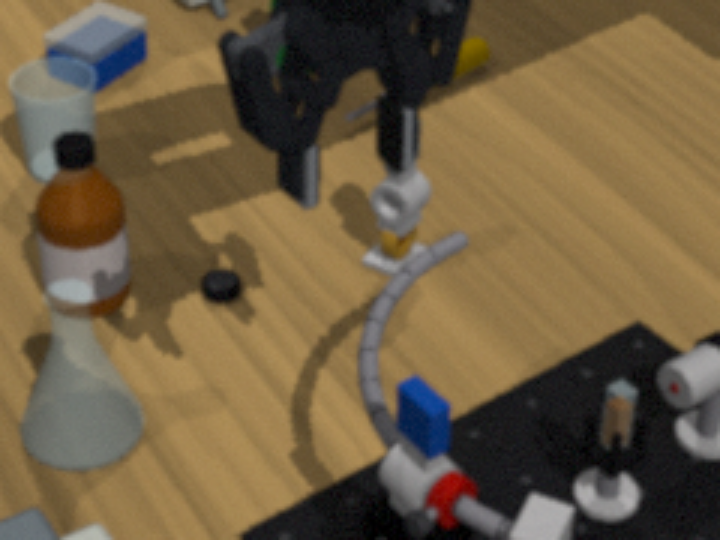

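View 7 shows the blue grip at (280,105), upright on the rod, with the bush touching the collar at (275,72) and the lens towards the cell. View 8 (scene crop) shows the grip at (423,415) next to the collar at (450,498), and the bystanders in it undisturbed. By measurement the bore is 0.155 rad short of the collar's middle, at height 0.118 m, and the collar has not shifted.

```bash
python3 -c "
from plant import manip
print(manip.job_done())"
```

```text
the job is handed in; nothing more can be done
None
```

The detector carriage hangs released on the rod against the unshifted red stop collar with its lens towards the sample cell, and I handed the job in at about 21 s of the 48 s allowed; the hand-in gave no verdict.

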